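River cobbles into the weighing basket

TASK

Put the two smooth, rounded river cobbles together into the deep white basket that stands on the bench scale, ready to be weighed. Lower each one right down and set it gently on the basket's bottom before you let go: do not let it drop in, jolt the scale or knock the cobbles together. In the end both lie on the bottom side by side and the basket stands on the scale where it was; leave the other specimens where they lie.

Things in the scene. Friction and masses are not known exactly. Their poses are not given: they have to be found in the camera images.
- cobble_a_center (a point): Centre of the larger smooth cobble, a buff, water-worn, loose stone like a flattened egg: 84 mm long (own x), 64 mm wide (own y), 56 mm high (own z, up), about 0.4 kg. It lies loose on the bench on a small worn flat; this point is 28 mm above its underside. It can be gripped across its width at this height.
- cobble_b_center (a point): Centre of the smaller smooth cobble, same stone and shape: 76 mm long (own x), 60 mm wide (own y), 54 mm high (own z, up), about 0.34 kg. It lies loose on the bench on a small worn flat; this point is 27 mm above its underside.
- basket_floor (a point): Centre of the inner floor (upper face) of the loose white plastic basket with slotted sides that stands on the scale; z up, axes square to its walls. Inside it measures 210 mm along own x and 244 mm along own y; its upright walls, 3 mm thick, end 101 mm above this floor. A small lip runs round the outside of the rim.
- basket: The same basket, 0.32 kg, held to the scale by friction only; origin at the centre of its underside, 4 mm below its inner floor; same axes. Both cobbles fit side by side with their centres about 95 mm apart along own x; a gripper body that reaches below the rim has most room with its long side along own y.
- scale: Grey bench scale with a stainless platform 230 mm (own x) by 270 mm (own y), fixed; the platform's top is 62 mm above the bench. Origin on the bench under the platform's centre; its display console (up to 62 mm high) stands out to 190 mm on the own -x side. The basket stands on the platform, nearly square to it.
- cobble_a: The larger cobble; origin at the centre of its underside, axes as above.
- cobble_b: The smaller cobble; origin at the centre of its underside, axes as above.
- lump: Bystander: angular broken rock of the same stone, 90 x 78 mm and about 55 mm high, flat underneath; it lies among the cobbles. Not to be weighed. Origin under its centre.
- slab_grey: Bystander: polished white stone slab 105 x 75 x 18 mm. Origin under its centre, own x along its length.
- slab_buff: Bystander: brown stone tile 80 x 80 x 12 mm. Origin under its centre.
- streak_plate: Bystander: white porcelain streak plate 50 x 50 x 7 mm. Origin under its centre.
- core_disc: Bystander: short grey drill-core disc standing flat, 54 mm across, 30 mm high. Origin under its centre.

How it is judged:
By the outcome, as a careful person would: the job done as asked, in the order asked, and still so for the second after the job is handed in, with the robot touching nothing.
It also fails if it takes over 72 s, if anything falls off the work surface, if the arm or the gripper's body presses on something with over 40 N, if the wrist force passes 120 N, or if a joint passes its speed limit or range.

ROBOT

A 6-joint arm with a two-finger parallel gripper is mounted at the origin on the work surface. World frame = base frame: x ahead of the robot, y to its left, z up, the work surface at z = 0. Lengths are in m, angles in rad, forces in N, time in s.
With the tool pointing down it reaches from about 0.275 to 0.725 m from the base axis. Payload 15.9 kg.
Tool frame: the origin (TCP) lies midway between the tips of the shut fingers; the grasp point (between the pads) lies 19 mm behind it (robot.pinch_z is the distance from the TCP to the grasp point, in m); z points along the fingers, y is the line along which they close (so a half turn about z gives the same grasp; the last joint's range is limited). The gripper opens to 85 mm and grips with 20 to 120 N. Pads are 22 mm wide; open, the fingers measure 114 mm over their backs; the gripper's body (76 mm by 85 mm) begins 54 mm behind the grasp point. The pads swing forward as they close: fully open they stand 13 mm farther back than shut.
Start: joints at [-1.158, 0.213, -0.034, 1.323, 0, 1.571], TCP at [0.201, -0.458, 0.231] pointing down, gripper open.
Joint ranges: [-2.98, 2.98], [-0.74, 1.72], [-1.14, 1.35], [-2.1, 2.04], [-1.57, 1.44], [-3.14, 3.14]. Speed limits (rad/s): [1.89, 1.89, 2.39, 2.57, 3.14, 3.14].

INTERFACE

Orientations are given as a unit quaternion [w, x, y, z].
In Python, from plant import robot gives the robot as it stands. Calls block until the motion is done:
- robot.move_to(position, orientation): joint-space move of the TCP to a pose.
- robot.move_straight(position, ori=None, rate=0.15, guard=None): straight line of the TCP; ori=None keeps the orientation; rate is the mean speed in m/s. With guard (N) it stops when the force on the tool has changed by that much, and returns True; else False.
- robot.move_joints(angles): joint-space move.
- robot.move_gripper(opening): finger opening in m; the grip force is fixed at half the most; returns when the fingers have stopped.
- robot.hold(seconds).
- robot.solve_ik(position, orientation): joint angles nearest the present ones, or None.
- robot.observe(): the state.
- robot.capture(name): name is "scene" or "top" or "wrist"; returns a dict with "pixels" (420x560x3 uint8, blue, green, red), "range_z" (420x560 float32, m along the optical axis (not along the pixel's ray), 0 where there is no reading), "vfov" (degrees; the focal length in pixels is half the picture's height over the tangent of half this angle, whatever the lens; pixels are square), "cx", "cy" (the principal point, pixels), "k1" (the pictures are not rectified: a ray, as slopes to the right and down, at radius r is drawn at 1 + k1 r^2 times it, then the intrinsics apply), "rvec" (rotation vector, rad) and "tvec" (3), from world to camera coordinates, as OpenCV has them. Camera axes: x right, y down, z forward; pixel columns grow to the right and rows downward; lengths in m; the calibration is good to about 2 mm. A picture is of the moment at which its call begins.
A pose or a line that the arm cannot do raises robot.PlanningError and nothing moves.
- robot.sign_off(): hands the job in; it is judged then, once.
The state is a dict: "time_s": time; "joint_pos": joint angles; "joint_velocities": joint speeds; "tau": joint torques, N m; "eef_pos": TCP position; "eef_rot": TCP orientation; "force": force on the tool from outside, world axes, zero at the start; "wrist_torque": the same for the moment, N m; "width": finger opening in m; "grip_force": force on a finger pad.
Only numpy, scipy, OpenCV 4.12 (cv2) and the standard library are available. Lean on these libraries where they do the work, as an engineer would, in place of code of your own. Each camera call takes 0.05 s, during which the arm holds its last target. There are 200 camera calls.

## Working session

There is one attempt and no reset: what is moved stays moved. The work goes in short steps, each a Python script; the robot and the scene stay as the last script left them, time stands still between calls to the robot, and variables do not carry over. Pictures are saved under pics/ and viewed, at most 10 in all, crops included, and the job is handed in when it is done.

```bash
ls; mkdir -p pics
cat > h.py <<'E'
import numpy as np, cv2
from plant import robot
def cloud(c):
    "world xyz per pixel"
    H,W=c["range_z"].shape; f=H/2/np.tan(np.radians(c["vfov"])/2)
    K=np.array([[f,0,c["cx"]],[0,f,c["cy"]],[0,0,1.]])
    v,u=np.mgrid[0:H,0:W].astype(float)
    p=cv2.undistortPoints(np.stack([u.ravel(),v.ravel()],1)[:,None],K,np.array([c["k1"],0,0,0,0.]))[:,0]
    z=c["range_z"].ravel()[:,None]
    X=np.hstack([p*z,z]); R=cv2.Rodrigues(np.array(c["rvec"],float))[0]
    P=((X-np.ravel(c["tvec"]))@R).reshape(H,W,3); P[c["range_z"]<=0]=np.nan
    return P
def down(yaw):
    "tool z down, tool y (closing line) at yaw from world x"
    from scipy.spatial.transform import Rotation as Ro
    y=np.array([np.cos(yaw),np.sin(yaw),0]); z=np.array([0,0,-1.]); x=np.cross(y,z)
    q=Ro.from_matrix(np.stack([x,y,z],1)).as_quat(); return [q[3],q[0],q[1],q[2]]
E
python3 - <<'E'
from h import *
for n in("top","scene"):
    c=robot.capture(n); cv2.imwrite(f"pics/{n}0.png",c["pixels"]); np.save(f"{n}0.npy",cloud(c)); print(n,c["rvec"],c["tvec"])
o=robot.observe(); print(o["time_s"],o["eef_rot"],o["width"],robot.pinch_z)
E
```

```text
pics
top [ 2.12063619 -2.17112049  0.13855213] [-0.04950762  0.56224659  1.1858882 ]
scene [ 1.65839744  1.62867101 -0.8678364 ] [ 0.06473629 -0.23164766  1.58007135]
0.1 [-5.06191558e-04  9.78777252e-01  2.04926385e-01 -1.06219700e-04] 0.08516946215646273 0.0187
```

View pics/top0.png

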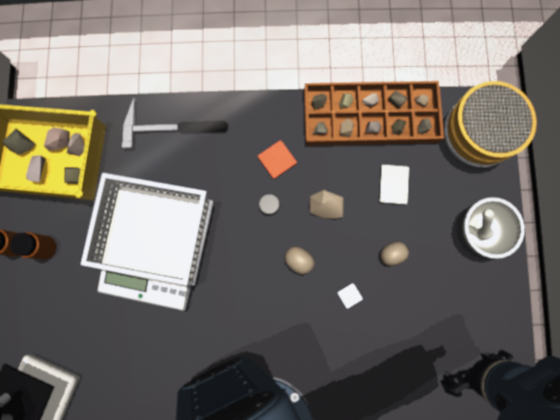

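View pics/scene0.png

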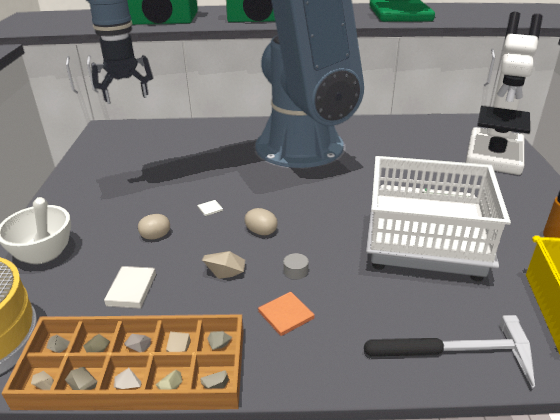

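The top view shows the cobbles at about (300,261) and (395,254), the lump at (327,205), and the basket centred near (150,232) with the console below it. The scene view agrees.

Run:
```python
from h import *
P=np.load("top0.npy")
Z=P[...,2]
def blob(u,v,lo,hi):
    m=((Z>lo)&(Z<hi)).astype(np.uint8); n,l=cv2.connectedComponents(m); k=l[v,u]; return l==k if k else None
for n,u,v in(("c1",300,261),("c2",395,254),("lump",327,205)):
    b=blob(u,v,.012,.08); q=P[b]; 
    (c,s,a)=cv2.minAreaRect((q[:,:2]*1000).astype(np.float32))
    C=np.cov(q[:,:2].T); w,V=np.linalg.eigh(C); d=V[:,1]
    print(n,b.sum(),"rect",np.round(c,1),np.round(s,1),round(a,1),"mean",q.mean(0).round(4),"zmax",np.nanpercentile(q[:,2],98).round(4),"long axis deg",np.degrees(np.arctan2(d[1],d[0])).round(1),"std",np.sqrt(w).round(4))
r=np.zeros(Z.shape,bool); r[160:320,70:225]=1
m=r&(Z>.158)&(Z<.175); q=P[m]
c,s,a=cv2.minAreaRect((q[:,:2]*1000).astype(np.float32)); print("rim",m.sum(),c,s,a,np.median(q[:,2]),cv2.boxPoints((c,s,a)).round(0).tolist())
f=P[215:250,130:175].reshape(-1,3); print("floor z",np.nanmedian(f[:,2]))
# bare bench check
print("bench",np.nanmedian(P[330:345,180:200,2]), np.nanmedian(P[230:245,330:360,2]))
S=np.load("scene0.npy")
for n,u,v in(("c1",261,218),("c2",153,224)): print(n,S[v,u].round(3))
q=S[150:280,360:510].reshape(-1,3); q=q[(q[:,2]>.158)&(q[:,2]<.18)]
c,s,a=cv2.minAreaRect((q[:,:2]*1000).astype(np.float32)); print("scene rim",c,s,a)
for n,x0,x1,y0,y1 in(("c1",200,300,180,260),("c2",120,190,195,255)):
    q=S[y0:y1,x0:x1].reshape(-1,3); q=q[(q[:,2]>.03)&(q[:,2]<.08)]; print(n,q.mean(0).round(3),q.max(0).round(3),q.min(0).round(3))
```

```text
c1 606 rect [ 449.  -109.6] [81.  62.8] 42.6 mean [ 0.4488 -0.1093  0.0476] zmax 0.0579 long axis deg 51.5 std [0.016  0.0211]
c2 529 rect [ 460.7 -367.5] [59.  74.9] 16.7 mean [ 0.4594 -0.3636  0.0452] zmax 0.0556 long axis deg 111.4 std [0.0152 0.0193]
lump 739 rect [ 599.9 -188.2] [85.6 69.7] 87.4 mean [ 0.597  -0.1875  0.0382] zmax 0.055 long axis deg 70.8 std [0.017  0.0242]
rim 1815 (530.2363891601562, 269.25286865234375) (268.6966247558594, 232.3242645263672) 78.32645416259766 0.1673851498682565 [[389.0, 161.0], [617.0, 114.0], [671.0, 377.0], [444.0, 424.0]]
floor z 0.06670087312168374
bench 0.0006862212178237689 0.0005148748561706142
c1 [ 0.474 -0.113  0.049]
c2 [ 0.485 -0.366  0.045]
scene rim (530.2254028320312, 264.7730712890625) (265.2462158203125, 238.4074249267578) 78.48023223876953
c1 [ 0.512 -0.139  0.044] [ 0.624 -0.029  0.056] [ 0.426 -0.236  0.03 ]
c2 [ 0.476 -0.369  0.042] [ 0.498 -0.336  0.054] [ 0.441 -0.407  0.03 ]
```

```bash
cat >> h.py <<'E'
from scipy.optimize import least_squares
DIM={"a":(.042,.032,.028),"b":(.038,.030,.027)}
def fit(P,k,guess,zlo=.012):
    "fit ellipsoid of known size standing on the bench -> x,y,yaw of long axis"
    a,b,c=DIM[k]; q=P.reshape(-1,3); q=q[np.isfinite(q).all(1)]
    q=q[(np.hypot(q[:,0]-guess[0],q[:,1]-guess[1])<.055)&(q[:,2]>zlo)&(q[:,2]<.07)]
    def res(p):
        d=q-[p[0],p[1],c+p[3]]; C,S=np.cos(p[2]),np.sin(p[2])
        return (np.sqrt(((C*d[:,0]+S*d[:,1])/a)**2+((-S*d[:,0]+C*d[:,1])/b)**2+(d[:,2]/c)**2)-1)*b
    r=least_squares(res,[*guess,0.],loss="soft_l1",f_scale=.002)
    return r.x,len(q),np.sqrt(np.mean(r.fun**2))
def pick_yaw(pos,yaw):
    "of the two equivalent half-turns, the one nearest in joints"
    now=np.array(robot.observe()["joint_pos"]); best=None
    for y in(yaw,yaw+np.pi):
        j=robot.solve_ik(pos,down(y))
        if j is not None:
            s=abs(j[5]); 
            if best is None or s<best[0]: best=(s,y,np.round(j,2))
    return best
E
python3 - <<'E'
from h import *
P=np.load("top0.npy"); S=np.load("scene0.npy")
for k,g in(("a",(.449,-.11,.85)),("b",(.46,-.366,1.9))):
    for Q in(P,S):
        x,n,e=fit(Q,k,g); print(k,x.round(4),np.degrees(x[2]).round(1),n,e.round(4))
g,_,_=fit(P,"b",(.46,-.366,1.9))
b=pick_yaw([g[0],g[1],.17],g[2]+np.pi/2); print(b)
for k in((.4835,.2776),(.5767,.2584)): print(pick_yaw([*k,.30],np.radians(78.3)),pick_yaw([*k,.07],np.radians(78.3)))
print(pick_yaw([.449,-.11,.17],.85+np.pi/2))
robot.move_to([g[0],g[1],.17],down(b[1]))
c=robot.capture("wrist"); cv2.imwrite("pics/w1.png",c["pixels"]); Q=cloud(c)
x,n,e=fit(Q,"b",tuple(g[:3])); print("wrist",x.round(4),np.degrees(x[2]).round(1),n,e.round(4)); np.save("w1.npy",Q)
o=robot.observe(); print(o["time_s"],o["eef_pos"],o["force"])
E
```

```text
a [ 4.498e-01 -1.104e-01  9.139e-01  9.000e-04] 52.4 606 0.0021
a [ 0.4526 -0.1148  0.8898 -0.0022] 51.0 672 0.0017
b [ 4.6040e-01 -3.6800e-01  1.9277e+00  1.1000e-03] 110.5 529 0.0018
b [ 0.4642 -0.3722  1.9589 -0.002 ] 112.2 620 0.0017
(np.float64(0.5394928104159868), np.float64(6.640128943130302), array([-0.67,  0.41,  0.09,  1.24,  0.  ,  0.54]))
(np.float64(0.725396397982172), np.float64(1.36659280431156), array([0.52, 0.34, 0.31, 1.54, 0.  , 0.73])) (np.float64(0.725396397982172), np.float64(1.36659280431156), array([ 0.52,  0.41, -0.18,  0.98,  0.  ,  0.73]))
(np.float64(0.6254484569602279), np.float64(1.36659280431156), array([0.42, 0.53, 0.59, 1.64, 0.  , 0.63])) (np.float64(0.6254484569602279), np.float64(1.36659280431156), array([0.42, 0.55, 0.05, 1.07, 0.  , 0.63]))
(np.float64(1.0902567674757595), 2.4207963267948966, array([-0.24,  0.16, -0.26,  1.15,  0.  , -1.09]))
wrist [ 4.5990e-01 -3.6750e-01  1.9437e+00 -2.0000e-04] 111.4 4543 0.0007
1.2417 [ 0.45958762 -0.36872596  0.17033692] [ 0.08616386 -0.11726563  0.05323543]
```

View pics/w1.png

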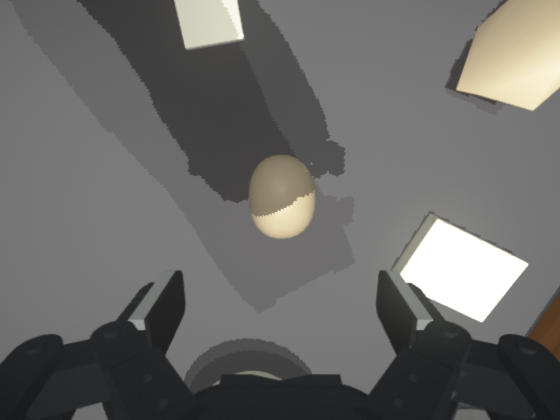

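The wrist view shows cobble b centred at (283,197) between the open fingers, long axis across the closing line and clear of its neighbours. The fit residual is 0.7 mm. I'll grasp it now.

Run:
```python
from h import *
x,y,yw=.4599,-.3675,6.640+np.radians(.9)
robot.move_to([x,y,.10],down(yw))
print(robot.move_straight([x,y,.003],rate=.08,guard=10))
robot.hold(.1); print("at",robot.observe()["eef_pos"],robot.observe()["force"])
robot.move_gripper(0.05); o=robot.observe(); print(o["width"],o["grip_force"],o["force"])
robot.move_straight([x,y,.06],rate=.08); robot.hold(.3); o=robot.observe(); print(o["time_s"],o["width"],o["grip_force"],o["force"],o["eef_pos"])
robot.move_straight([x,y,.10]);c=robot.capture("wrist"); cv2.imwrite("pics/w2.png",c["pixels"])
```

```text
False
at [ 0.46016623 -0.36768585  0.00346166] [-0.45997656 -0.27840205 -0.50581476]
0.055792622853268345 62.694044038653374 [-1.68954094  2.07590149  9.16003982]
4.6583 0.055415783675362665 64.03523133136332 [-0.38638955 -0.10095259 -2.91901627] [ 0.45975501 -0.36738114  0.05968196]
```

View pics/w2.png

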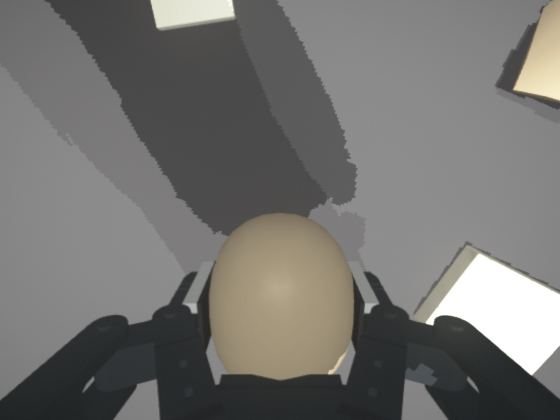

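Cobble b sits level and centred between the pads in the picture, at about (281,295). I'll carry it to the far (+x) slot of the basket.

```bash
cat > place.py <<'E'
from h import *
BC=np.array([.530,.2688]); EX=np.array([np.cos(np.radians(-11.7)),np.sin(np.radians(-11.7))])
def place(off,yaw=np.radians(78.3),open_to=.085):
    p=BC+off*EX; b=pick_yaw([*p,.29],yaw); q=down(b[1])
    o=robot.observe()["eef_pos"]; robot.move_straight([o[0],o[1],.27],rate=.25)
    robot.move_to([*p,.29],q); robot.hold(.2)
    robot.move_straight([*p,.10],rate=.12); robot.hold(.4)
    f0=np.array(robot.observe()["force"])
    hit=robot.move_straight([*p,.060],rate=.012,guard=1.5); robot.hold(.2)
    o=robot.observe(); print("touch",hit,np.array(o["eef_pos"]).round(4),f0.round(2),o["force"].round(2) if hasattr(o["force"],"round") else o["force"],o["time_s"],o["width"])
    return p
E
python3 - <<'E'
from place import *
place(.050)
E
```

```text
touch True [0.579  0.2587 0.0697] [-0.5  -0.69 -2.3 ] [-0.57 -0.28  6.61] 13.0083 0.055917603841154316
```

Run:
```python
from place import *
o=robot.observe(); p=np.array(o["eef_pos"]); print(p)
robot.move_straight([p[0],p[1],p[2]+.0006],rate=.005); robot.hold(.1); print(robot.observe()["force"])
for w in (.062,.07,.085): robot.move_gripper(w)
robot.hold(.2); print(robot.observe()["force"],robot.observe()["width"])
robot.move_straight([p[0],p[1],.12],rate=.06); robot.move_straight([p[0],p[1],.28],rate=.25)
# next: over cobble a
x,y,yw=.4498,-.1104,.9139+np.pi/2
robot.move_to([x,y,.17],down(yw)); robot.hold(.1)
c=robot.capture("wrist"); Q=cloud(c); g,n,e=fit(Q,"a",(x,y,.9139)); print("wrist",g.round(4),np.degrees(g[2]).round(1),n,e.round(4))
c=robot.capture("top"); cv2.imwrite("pics/top2.png",cv2.resize(c["pixels"][160:320,60:430],None,fx=2.1,fy=2.1)); np.save("top2.npy",cloud(c))
o=robot.observe(); print(o["time_s"],o["joint_pos"])
```

```text
[0.57897848 0.25867097 0.06969106]
[-0.00747217 -0.28695737 -2.96920725]
[-0.13733394 -0.17751342 -0.10192591] 0.08498637862659689
wrist [ 4.485e-01 -1.115e-01  9.094e-01 -2.000e-04] 52.1 5406 0.0008
18.1167 [-2.39774444e-01  1.59191366e-01 -2.56461557e-01  1.15505264e+00
  6.66493043e-05 -1.15412509e+00]
```

View pics/top2.png

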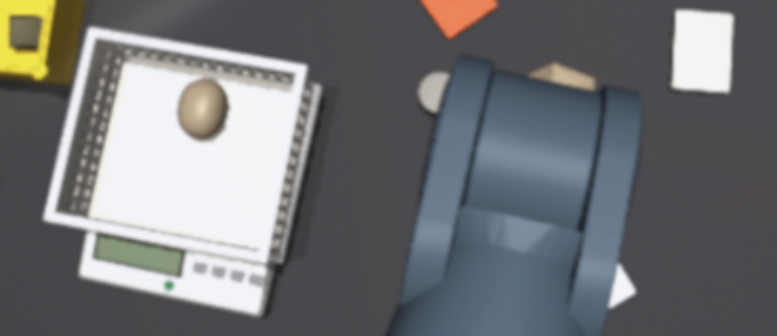

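The top view shows cobble b lying on the basket floor near crop (203,108), on the far half. The basket is still square on the scale and cobble a is under the arm. I'll grasp and place a.

Run:
```python
from place import *
P=np.load("top2.npy"); A=P[160:320,70:225].reshape(-1,3)
q=A[(A[:,2]>.158)&(A[:,2]<.175)]; print("rim",cv2.minAreaRect((q[:,:2]*1000).astype(np.float32)))
B=A-[0,0,.066]; g,n,e=fit(B,"b",(.579,.2586,-.204),zlo=.02); print("b in basket",g.round(4),n,e.round(4))
x,y,yw=.4485,-.1115,.9094+np.pi/2
robot.move_to([x,y,.10],down(yw))
print(robot.move_straight([x,y,.004],rate=.08,guard=10))
robot.move_gripper(0.053); o=robot.observe(); print(o["width"],o["grip_force"],o["force"])
robot.move_straight([x,y,.06],rate=.08); robot.hold(.3); o=robot.observe(); print(o["time_s"],o["width"],o["grip_force"],o["force"],o["eef_pos"])
if o["width"]>.055:
    place(-.046)
```

```text
rim ((530.3132934570312, 269.36981201171875), (268.52545166015625, 232.10516357421875), 78.45623016357422)
b in basket [ 0.5811  0.2587 -0.2162  0.0013] 574 0.0022
False
0.060520615577865956 60.926114693284035 [-4.13962025  0.91756079 17.53773588]
21.3667 0.06005697567117288 65.51974095404148 [ 0.14859535 -0.09114235 -3.11149892] [ 0.44830055 -0.11146882  0.05970259]
touch True [0.485  0.2781 0.071 ] [ 0.71  0.3  -3.45] [-0.32 -0.19  6.38] 28.7083 0.060725934137782926
```

Run:
```python
from place import *
p=np.array(robot.observe()["eef_pos"])
robot.move_straight([p[0],p[1],p[2]+.0003],rate=.005); robot.hold(.1); print(robot.observe()["force"])
for w in (.066,.073,.085): robot.move_gripper(w)
robot.hold(.2); print(robot.observe()["force"],robot.observe()["width"])
robot.move_straight([p[0],p[1],.12],rate=.06); robot.move_straight([p[0],p[1],.30],rate=.25)
robot.move_to([.40,-.15,.30],robot.observe()["eef_rot"]); robot.hold(.1)
c=robot.capture("top"); P=cloud(c); cv2.imwrite("pics/top3.png",cv2.resize(c["pixels"][160:320,60:430],None,fx=2.1,fy=2.1))
A=P[160:320,70:225].reshape(-1,3)
q=A[(A[:,2]>.158)&(A[:,2]<.175)]; print("rim",cv2.minAreaRect((q[:,:2]*1000).astype(np.float32)))
B=A-[0,0,.066]
for k,g in(("a",(.485,.278,-.204)),("b",(.579,.2586,-.204))):
    g,n,e=fit(B,k,g,zlo=.02); print(k,g.round(4),n,e.round(4))
print(robot.observe()["time_s"])
```

```text
[-0.62563392 -0.20283854 -3.76604174]
[ 0.32757163  0.47398155 -0.10810074] 0.08501834267612807
rim ((530.1749267578125, 268.7071533203125), (268.2437438964844, 232.19564819335938), 78.46897888183594)
a [ 0.485   0.2787 -0.2375  0.0012] 694 0.0018
b [ 0.5811  0.259  -0.2335  0.0012] 578 0.0021
33.7667
```

View pics/top3.png

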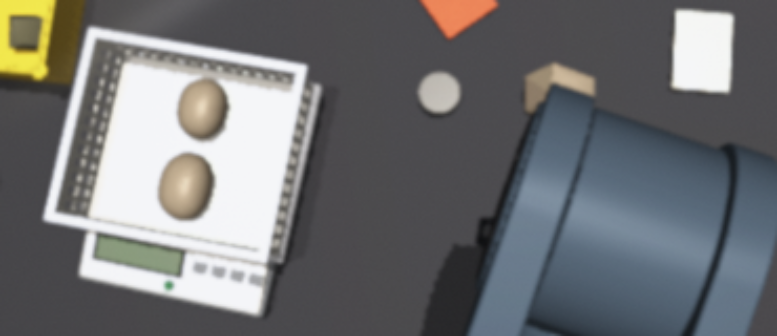

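Both cobbles lie apart on the basket floor, at about (203,108) and (186,186) in the crop. The basket hasn't moved, and the gripper is clear of everything.

```bash
python3 -c "
from plant import robot
robot.hold(.3); print(robot.sign_off())"
```

```text
the job is handed in; nothing more can be done
None
```

Both cobbles lie side by side on the basket floor, centres about 98 mm apart, with the basket still in place on the scale; the job was handed in at about 34 s of the 72 s limit.

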